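# Seat the pivot pin, then hold the tensioner lever over it

### The arm

A 6-joint arm with a two-finger parallel gripper is mounted at the origin on a cart in front of the work surface, level with it; the furniture and walls round the work are solid. World frame = base frame: x ahead of the robot, y to its left, z up, the work surface at z = 0. Lengths are in m, angles in rad, forces in N, time in s.
With the tool pointing down it reaches from about 0.35 to 0.875 m from the base axis. Payload 4.2 kg.
Tool frame: the origin (TCP) lies at the very end of the fingers, on their centre line; the grasp point (between the pads) lies 19 mm behind it; z points along the fingers, y is the line along which they close (so a half turn about z gives the same grasp; the last joint's range is limited). The gripper opens to 85 mm and grips with 20 to 120 N. Pads are 22 mm wide; open, the fingers measure 114 mm over their backs; the gripper's body (76 mm by 85 mm) begins 54 mm behind the grasp point. The pads swing forward as they close: fully open they stand 13 mm farther back than shut.
Start: joints at [1.429, 0.385, 0.008, 0, -1.194, -0.259], TCP at [0.244, 0.575, 0.231] pointing down, gripper open.
Joint ranges: [-3.14, 3.14], [-1.21, 2.06], [-1.07, 1.41], [-3.16, 2.05], [-2.99, -0.16], [-3.1, 3.1]. Speed limits (rad/s): [2.79, 2.79, 3.14, 3.14, 3.14, 3.14].

### API

Orientations are given as a unit quaternion [w, x, y, z].
In Python, from plant import arm gives the robot as it stands.
- The arm moves only by the tool arm_command, never from a script. Its argument "moves" is a list of rows, each a list of 2 entries, a list of its own where there are three numbers: the shift along the tool's x, y, z in m, then the turn about the tool's z in degrees. In form: [[[tx, ty, tz], twist], ...]. A call has 1 to 12 rows; each row shifts and turns the commanded pose from where the row before left it, along the tool's axes as they then stand; what a row does not reach is not made up. A row lasts 1/8 s, in which the tool goes at most 62.5 mm and 10.7 degrees, less where a joint would pass 70% of its speed; a pose out of reach is approached as far as the arm can. A call is refused whole if a number of a shift passes 0.0625 or a number of a turn 10.7, either way. A call with a gripper value outside its range is refused whole. "claw" is the closure, from 0 (fully open) to 1 (shut), set as the call begins (left out, the last holds). The fingers move at their own pace and stop on an object; "newtons" is the grip in N (left out, the last holds). Time passes only in rows, so rows that do not move let the fingers close. It gives the time, the measured TCP pose, the force, the opening and the grip force at its end, in the units of the state.
- arm.get_obs(): the state, without advancing time (a new reading comes with each control period).
- arm.read_camera(name): name is "scene" or "top"; returns the picture (420x560x3 uint8, red, green, blue); there is no depth.
- arm.camera_info(name): a dict with "camera_matrix" (3x3 intrinsics, pixels), "extrinsics" (4x4, takes a point from camera to world coordinates). Camera axes: x right, y up, looking along -z (the intrinsics and any distortion apply to the point x, -y, -z); pixel columns grow to the right and rows downward; lengths in m; the calibration is good to about 2 mm. A picture is of the moment at which its call begins. camera_info takes no time and is no camera call.
- arm.close_job(): hands the job in; it is judged then, once.
Trained networks look in the newest picture that a camera, given by its name, has taken for a name from the list of things; names that differ only in an ending like _2 or _b are one class to them, and where a whole thing is asked for, a point or a joint stands for the part that bears it (a point fixed in the world has none). Each returns a list of dicts, best first, with "p" (0 to 1); they miss things now and then, are a little off and sometimes report something else, mostly with a low value. They report only what shows in the picture. A call takes as long as a camera call. They do not tell look-alikes from the thing itself.
- arm.spot_in(camera, query): "centre" ([row, column] in pixels, amid what is visible of it).
- arm.regions_of(camera, query): "region" (420x560 bool, what is visible of it) and "centre" ([row, column] in pixels, amid what is visible of it).
- arm.mark_of(camera, query): "centre" ([row, column] in pixels: a listed point, or the origin of a listed thing).
The state is a dict: "time": time; "qpos": joint angles; "joint_velocities": joint speeds; "effort": joint torques, N m; "ee_pos": TCP position; "ee_rot": TCP orientation; "contact_force": force on the tool from outside, world axes, zero at the start; "wrist_torque": the same for the moment, N m; "finger_gap": opening from 0.0 (shut) to 1.0 (fully open); "gripper_force": force on a finger pad.
Only numpy, scipy, OpenCV 4.12 (cv2) and the standard library are available. Lean on these libraries where they do the work, as an engineer would, in place of code of your own. Each camera call takes 0.05 s, during which the arm holds its last target. There are 200 camera calls.

### The job

Get the strap tensioner ready for its lever: first push its pivot pin straight down until the pin's collar sits fully home on the hub. Then take the loose offset lever by its balance point, lift it level and hold it level and still over the base, the lever's hole centred over the pin and the stud at its other end over the socket, with about 5 cm of air between the lever's underside and the top of the pin; finish while still holding it there (do not lower it or let go). Leave the other things on the bench where they lie.

Things in the scene. Friction and masses are not known exactly. Their poses are not given: they have to be found in the camera images.
- tensioner_base: fixed strap tensioner base: grey plate 224x84x14 mm with a small bolt at each corner. At x = -75 mm a round hub (about 45 mm across, top 30 mm above the bench) carries the pivot pin; at x = +75 mm a block 44x44 mm, top 43 mm above the bench, has a round socket 18 mm wide, 12 mm deep. Origin: centre of the underside, z up, x away from the robot (turned up to 0.4 rad), so the hub end is the nearer one
- pivot_pin (a joint): how far the pivot pin has been pushed down, in m: 0 = raised 14 mm, 0.014 = collar fully home on the hub. It starts between 0 and 0.006, slides straight down against a steady friction of about 6 N, and stays where it is left
- pin_top (a point): centre of the flat top of the bright steel pivot pin (pin 18 mm across and 30 mm tall above a collar 36 mm across and 5 mm thick); moves with the pin; 65 mm above the bench when the pin is home, up to 79 mm before
- pivot_axis (a point): centre of the hub's top, on the pin's axis, 30 mm above the bench
- socket (a point): centre of the mouth of the socket, 43 mm above the bench, 150 mm from the pin's axis
- lever: loose dark steel lever, 0.4 to 0.6 kg, 188 mm long. -x end (towards the robot): round boss 48 mm across, 30 tall, with an upright 26 mm through hole. Arm along +x, 16 mm wide, 16 tall, 12 to 28 mm above the underside. +x end: disc 26 mm across, with a 13 mm stud down to the underside. Origin: on the underside, below the balance point; z up, x away from the robot, turned up to 0.6 rad
- lever_hole (a point): centre of the boss's hole at the lever's underside, x = -48.7 mm in the lever's frame
- lever_stud (a point): centre of the foot of the stud, x = +101.3 mm in the lever's frame
- lever_balance (a point): balance point, in the middle of the arm's section, 20 mm above the lever's underside; 48.7 mm from the hole's centre towards the stud
- torch: bystander: black torch, 176 mm long
- tape_measure: bystander: yellow pocket tape measure, 42x76x67 mm
- battery_pack: bystander: flat black battery pack, 76x38x22 mm
- strap_buckle_1: bystander: small metal strap buckle, 26x38x9 mm
- strap_buckle_2: bystander: another such buckle
Mind the look-alikes: they are no part of the job. What is meant by the lever is not brown, and is the larger of those in its own colour.

How it is judged:
On the way, in this order (a step that is already met when the one before it is completed fails the run):
1. the pivot pin is pushed fully home (within 1.5 mm), the lever still lying on the bench (value of joint pivot_pin above 0.0125 m and height (world z) of lever below 0.01 m), for 0.2 s.
2. the lever is lifted clear of the bench, level, gripped at its balance point (contact force between the fingers and lever above 1 N and angle between lever's own z axis and vertical below 0.1 rad and x of the grasp point in the frame of lever between -0.018 and 0.018 m and height (world z) of lever above 0.03 m), for 0.2 s.
At the end, for the whole second after the job is handed in: Pin home within 1.5 mm; lever gripped within 18 mm of its balance point, level within 0.1 rad, still, clear of the base; its hole within 10 mm of the pin axis, its stud within 16 mm of the socket axis (seen from above), its underside 90 to 145 mm above the bench (25 to 80 mm above the pin) (contact force between the fingers and lever above 1 N and angle between lever's own z axis and vertical below 0.1 rad and x of the grasp point in the frame of lever between -0.018 and 0.018 m and value of joint pivot_pin above 0.0125 m and horizontal distance between lever_hole and pivot_axis below 0.01 m and horizontal distance between lever_stud and socket below 0.016 m and height (world z) of lever_hole between 0.09 and 0.145 m and linear speed of lever below 0.03 m/s and angular speed of lever below 0.2 rad/s and contact force between lever and tensioner_base below 0.05 N); the arm keeps its last pose, push and grip.
It fails at once if a bystander is moved more than 25 mm (distance of any of torch, tape_measure, battery_pack, strap_buckle_1, strap_buckle_2 from where it was at the start of the episode above 0.025 m).
It also fails if it takes over 48 s, if anything falls off the work surface, if the arm or the gripper's body presses on something with over 40 N, if the wrist force passes 120 N, or if a joint passes its speed limit or range.

## Working session

There is one attempt and no reset: what is moved stays moved. The work goes in short steps, Python scripts to look and compute and a tool call to move; the robot and the scene stay as the last step left them, time stands still between calls to the robot, and variables do not carry over. Pictures are saved under pics/ and viewed, at most 10 in all, crops included, and the job is handed in when it is done.

Besides the shell and the picture viewer there is one more tool, called after "Request:" as a command line: name --argument value ..., lists and objects as JSON in quotes. arm_command: Moves the arm, as the interface text tells. Its arguments: {"type":"object","properties":{"moves":{"type":"array","items":{"type":"array"}},"claw":{"type":"number"},"newtons":{"type":"number"}},"required":["moves"]}

```bash
mkdir -p pics
cat > h.py <<'E'
from plant import arm
import numpy as np, cv2
def ray(cam,rc):
    i=arm.camera_info(cam);K=np.array(i["camera_matrix"]);T=np.array(i["extrinsics"])
    d=np.linalg.inv(K)@[rc[1],rc[0],1]; d=T[:3,:3]@(d*[1,-1,-1]); return T[:3,3],d
def at(cam,rc,z):
    o,d=ray(cam,rc); return (o+d*(z-o[2])/d[2])
def snap(cam,fn):
    p=arm.read_camera(cam); cv2.imwrite('pics/'+fn,cv2.cvtColor(p,cv2.COLOR_RGB2BGR)); return p
E
python3 - <<'E'
from h import *
zs=dict(pivot_axis=.03,pin_top=.075,socket=.043,lever_hole=0,lever_stud=0,lever_balance=.02,tensioner_base=0,lever=0)
for c in("top","scene"):
    snap(c,c+'0.png')
    for q,z in zs.items():
        for r in arm.mark_of(c,q)[:4]: print(c,q,round(r["p"],2),np.round(r["centre"],1),np.round(at(c,r["centre"],z),3))
o=arm.get_obs();print(o["time"],o["ee_pos"],o["ee_rot"],[np.array(arm.camera_info(c)["extrinsics"])[:3,3] for c in("top","scene")])
E
```

```text
top pivot_axis 0.96 [221.2 353.6] [ 0.512 -0.189  0.03 ]
top pin_top 0.42 [219.3 357.6] [ 0.513 -0.194  0.075]
top socket 0.85 [163.8 342.8] [ 0.665 -0.159  0.043]
top lever_hole 0.82 [137.8 304.7] [ 0.745 -0.058  0.   ]
top lever_hole 0.6 [218.7 227.2] [0.517 0.153 0.   ]
top lever_hole 0.52 [265.6 190.7] [0.389 0.249 0.   ]
top lever_hole 0.47 [188.5 283.7] [ 0.602 -0.001  0.   ]
top lever_stud 0.88 [168.7 240.8] [0.656 0.118 0.   ]
top lever_stud 0.85 [288.2 226.1] [0.329 0.152 0.   ]
top lever_stud 0.76 [131.9 264.9] [0.761 0.053 0.   ]
top lever_stud 0.55 [203.7 229.7] [0.559 0.147 0.   ]
top lever_balance 0.67 [201.8 228.2] [0.562 0.149 0.02 ]
top lever_balance 0.61 [134.6 292.9] [ 0.749 -0.025  0.02 ]
top lever_balance 0.54 [276.6 200. ] [0.36 0.22 0.02]
top tensioner_base 0.74 [196.2 347.3] [ 0.583 -0.176  0.   ]
top tensioner_base 0.52 [218.7 223.4] [0.517 0.163 0.   ]
top lever 0.71 [205.6 229.8] [0.553 0.147 0.   ]
top lever 0.63 [136.  292.6] [ 0.75  -0.024  0.   ]
top lever 0.53 [268.3 204.6] [0.382 0.211 0.   ]
scene pivot_axis 0.58 [260.3 323.1] [ 0.517 -0.196  0.03 ]

[... 515 characters left out ...]
stud 0.57 [181.5 291.7] [0.761 0.038 0.   ]
scene lever_stud 0.54 [257.5 174.8] [0.329 0.173 0.   ]
scene lever_balance 0.88 [203.2 227.2] [0.56  0.153 0.02 ]
scene lever_balance 0.63 [235.6 171.8] [0.375 0.218 0.02 ]
scene lever_balance 0.46 [188.3 305.9] [ 0.74  -0.025  0.02 ]
scene tensioner_base 0.84 [242.6 322. ] [ 0.589 -0.159  0.   ]
scene lever 0.66 [240.  169.7] [0.37  0.226 0.   ]
scene lever 0.65 [209.  229.2] [0.557 0.146 0.   ]
scene lever 0.48 [189.8 306. ] [ 0.752 -0.02   0.   ]
0.9 [0.24381562 0.57545576 0.23132759] [-1.37591317e-05  9.79986226e-01 -1.99065305e-01 -1.63836068e-07] [array([ 0.40198627, -0.00234496,  1.45737109]), array([-0.10180394, -0.4122151 ,  0.98374465])]
```

View pics/top0.png

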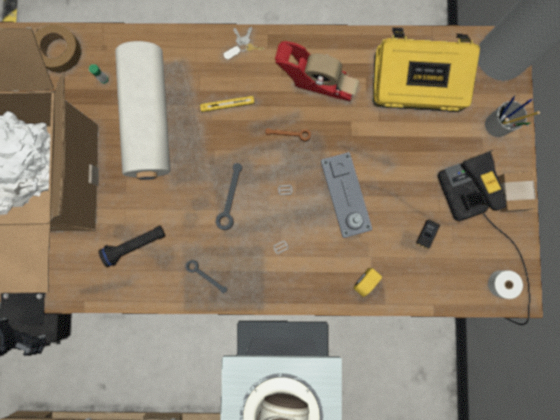

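View pics/scene0.png

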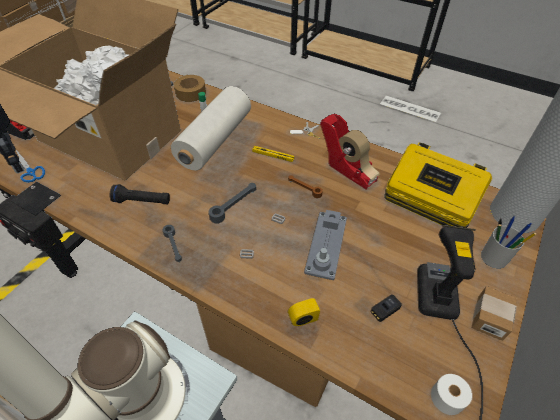

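The top view shows the big dark lever (boss about row 222, col 225; stud end about 168, 238). The smaller dark one is at (275, 205) and the brown one at (134, 290). The base is at (195, 346) with its pin at (220, 355). Next I'll refine the positions by overlaying the models.

```bash
cat >> h.py <<'E'
def proj(cam,p):
    i=arm.camera_info(cam);K=np.array(i["camera_matrix"]);T=np.array(i["extrinsics"])
    q=T[:3,:3].T@(np.array(p)-T[:3,3]); q=K@(q*[1,-1,-1]); return q[:2]/q[2]
E
python3 - <<'E'
from h import *
print(arm.camera_info("top").keys())
def circ(c,r,z): return [(c[0]+r*np.cos(a),c[1]+r*np.sin(a),z) for a in np.linspace(0,6.3,40)]
def overlay(cam,shapes,r0,c0,n,m,s):
    im=cv2.imread(f'pics/{cam}0.png')[r0:r0+n,c0:c0+m]; im=cv2.resize(im,None,fx=s,fy=s,interpolation=cv2.INTER_CUBIC)
    raw=im.copy()
    for sh in shapes:
        pts=np.array([(proj(cam,p)-[c0,r0]+.5)*s for p in sh]).astype(int); cv2.polylines(im,[pts],False,(0,255,0),1)
    return np.hstack([raw,im])
h=np.array([.513,.155]);st=h+.15*np.array([np.cos(-.24),np.sin(-.24)])
pv=np.array([.513,-.190]);so=pv+.15*np.array([np.cos(.2),np.sin(.2)])
L=[circ(h,.024,.03),circ(h,.013,.03),circ(st,.013,.028)]
B=[circ(pv,.0225,.03),circ(pv,.009,.075),circ(so,.009,.043)]
a=[overlay('top',L,150,190,90,70,3),overlay('top',B,150,315,90,70,3),overlay('scene',L,175,195,60,70,3),overlay('scene',B,205,295,80,70,3)]
pad=lambda x:cv2.copyMakeBorder(x,0,280-x.shape[0],0,0,0)if x.shape[0]<280 else x
out=np.vstack([np.hstack([pad(a[0]),a[1].copy() if a[1].shape[0]==280 else pad(a[1])]),np.hstack([pad(a[2]),pad(a[3])])])
cv2.imwrite('pics/ov.png',out[:600,:840][:, :]);print(out.shape)
cv2.imwrite('pics/ov.png',cv2.resize(out,(800,int(out.shape[0]*800/out.shape[1]))))
for c in("top","scene"):
  for r in arm.regions_of(c,"lever")[:4]:
    m=r["region"]; print(c,round(r["p"],2),np.round(r["centre"]),m.sum())
E
```

```text
dict_keys(['camera_matrix', 'extrinsics'])
(560, 840, 3)
top 0.84 [270. 202.] 255
top 0.49 [203. 229.] 569
top 0.48 [133. 291.] 252
scene 0.87 [209. 224.] 498
scene 0.75 [185. 307.] 274
scene 0.65 [235. 169.] 247
```

View pics/ov.png

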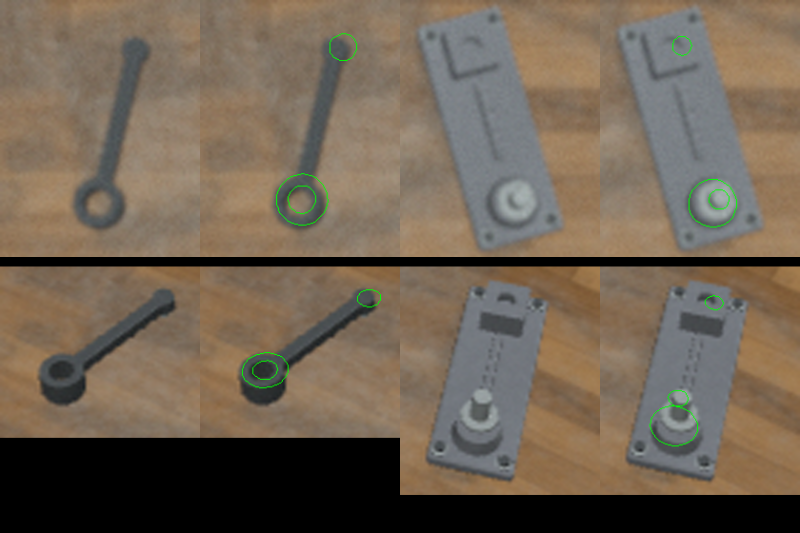

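Request:
arm_command --moves '[[[0.03,0.03,0],0],[[0.043,0.04,0],0],[[0.043,0.04,0],0],[[0.043,0.04,0],0],[[0.043,0.04,0],0],[[0.043,0.04,0],0],[[0.043,0.04,0],0],[[0.043,0.04,0],0],[[0.043,0.04,0],0]]' --claw 1 --newtons 60

```text
time: 2.12
ee_pos: [0.4522, 0.1056, 0.2318]
ee_rot: [-0.0, 0.98, -0.199, 0.001]
contact_force: [0.5, 0.3, -0.1]
finger_gap: 0.002
gripper_force: 0.0
```

The overlay fits the pin at about (0.512, -0.191). The lever needs a shift: hole about (0.510, 0.157), yaw about -0.21. The base yaw is about 0.28.

Request:
arm_command --moves '[[[0.0285,0.0417,0],0],[[0.0285,0.0417,0],0],[[0.0285,0.0417,0],0],[[0.0285,0.0417,0],0],[[0.0285,0.0417,0.03],0],[[0.0285,0.0417,0.03],0],[[0,0,0.03],0],[[0,0,0.02],0],[[0,0,0.01],0],[[0,0,0],0]]'

```text
time: 3.38
ee_pos: [0.5114, -0.1897, 0.1111]
ee_rot: [0.0, 0.98, -0.199, -0.0]
contact_force: [-0.5, -0.9, 0.0]
finger_gap: 0.0
gripper_force: 0.0
```

Run:
```python
from h import *
print(arm.get_obs()["ee_pos"])
for c in("top","scene"):
    snap(c,c+'1.png')
a=cv2.imread('pics/top1.png')[150:250,300:400];b=cv2.imread('pics/scene1.png')[190:290,280:380]
cv2.imwrite('pics/c1.png',cv2.resize(np.hstack([a,b]),None,fx=4,fy=4,interpolation=cv2.INTER_CUBIC))
```

```text
[ 0.5113803  -0.18970262  0.1110916 ]
```

View pics/c1.png

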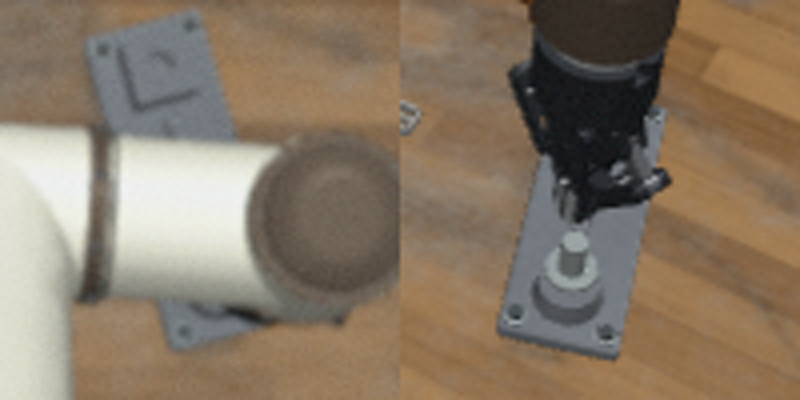

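The closed fingertips sit right above the pin (scene crop column 575), so I can push.

Request:
arm_command --moves '[[[0,0,0.015],0],[[0,0,0.01],0],[[0,0,0.004],0],[[0,0,0.004],0],[[0,0,0.004],0],[[0,0,0.004],0],[[0,0,0.002],0],[[0,0,0.002],0],[[0,0,0],0]]'

```text
time: 4.6
ee_pos: [0.5115, -0.1899, 0.0669]
ee_rot: [0.0, 0.98, -0.199, 0.0]
contact_force: [-2.5, 0.5, 5.3]
finger_gap: -0.002
gripper_force: 2.4
```

Request:
arm_command --moves '[[[0,0,0.001],0],[[0,0,0.001],0],[[0,0,0.001],0],[[0,0,0],0]]'

```text
time: 5.1
ee_pos: [0.5116, -0.1899, 0.065]
ee_rot: [0.0, 0.98, -0.199, 0.0]
contact_force: [-4.0, 1.6, 11.8]
finger_gap: -0.001
gripper_force: 5.8
```

Request:
arm_command --moves '[[[0,0,0.001],0],[[0,0,0.0005],0],[[0,0,0],0],[[0,0,0],0]]'

```text
time: 5.6
ee_pos: [0.5117, -0.1899, 0.0649]
ee_rot: [0.0, 0.98, -0.198, 0.001]
contact_force: [-6.9, 3.0, 19.7]
finger_gap: -0.001
gripper_force: 9.9
```

The pin is home: it stopped at 65 mm with the force rising. I'll retract and go above the lever.

Request:
arm_command --moves '[[[0,0,-0.02],0],[[0,0,-0.04],0],[[0,0,-0.05],0],[[-0.0111,-0.041,-0.03],0],[[-0.0111,-0.041,0],0],[[-0.0111,-0.041,0],0],[[-0.0111,-0.041,0],0],[[-0.0111,-0.041,0],0],[[-0.0111,-0.041,0],0],[[-0.0111,-0.041,0],0],[[-0.0111,-0.041,0],0],[[0,0,0],-10]]' --claw 0

```text
time: 7.1
ee_pos: [0.5581, 0.1497, 0.2011]
ee_rot: [-0.0, 0.994, -0.109, 0.0]
contact_force: [-0.2, 0.0, 0.5]
finger_gap: 0.997
gripper_force: 0.0
```

Run:
```python
from h import *
o=arm.get_obs();print(o["ee_pos"],o["ee_rot"])
snap('top','top2.png');snap('scene','scene2.png')
for c in ('top','scene'):
  for q,z in dict(pivot_axis=.03,pin_top=.065,socket=.043,tensioner_base=0).items():
    for r in arm.mark_of(c,q)[:1]: print(c,q,round(r["p"],2),np.round(at(c,r["centre"],z),4))
def circ(c,r,z): return [(c[0]+r*np.cos(a),c[1]+r*np.sin(a),z) for a in np.linspace(0,6.3,40)]
def box(c,u,l,w,z): 
    v=np.array([-u[1],u[0]]); return [tuple(c+a*l/2*u+b*w/2*v)+(z,) for a,b in((1,1),(1,-1),(-1,-1),(-1,1),(1,1))]
def ov(f,cam,S,r0,c0,n,s=4):
    im=cv2.resize(cv2.imread('pics/'+f)[r0:r0+n,c0:c0+n],None,fx=s,fy=s,interpolation=cv2.INTER_CUBIC)
    for sh in S: cv2.polylines(im,[np.array([(proj(cam,p)-[c0,r0]+.5)*s for p in sh]).astype(int)],False,(0,255,0),1)
    return im
u=np.array([np.cos(-.21),np.sin(-.21)]);h=np.array([.510,.157]);st=h+.15*u
m=h+.09*u
L=[circ(h,.024,.03),circ(h,.013,.03),circ(st,.013,.028),box(m,u,.13,.016,.028)]
w=np.array([np.cos(.28),np.sin(.28)]);pv=np.array([.512,-.191]);so=pv+.15*w
B=[circ(pv,.018,.035),circ(pv,.009,.065),circ(so,.009,.043),box(so,w,.044,.044,.043),box(pv+.075*w,w,.224,.084,.014)]
out=np.vstack([np.hstack([ov('top0.png','top',L,150,185,75),ov('top2.png','top',B,148,310,95)[:300]]),np.hstack([ov('scene0.png','scene',L,170,195,75),ov('scene2.png','scene',B,205,285,75,4).copy() if 0 else cv2.resize(ov('scene2.png','scene',B,203,280,80),(380,300))])])
cv2.imwrite('pics/ov2.png',out)
```

```text
[0.55810694 0.14965269 0.2011083 ] [-2.13564258e-04  9.94051119e-01 -1.08914243e-01  1.25916953e-04]
top pivot_axis 0.96 [ 0.5148 -0.1907  0.03  ]
top pin_top 0.62 [ 0.5217 -0.1995  0.065 ]
top socket 0.57 [ 0.6677 -0.1554  0.043 ]
top tensioner_base 0.81 [ 0.583  -0.1769  0.    ]
scene pivot_axis 0.61 [ 0.5155 -0.2035  0.03  ]
scene pin_top 0.53 [ 0.503  -0.1926  0.065 ]
scene socket 0.88 [ 0.66   -0.1447  0.043 ]
scene tensioner_base 0.57 [ 0.6004 -0.165   0.    ]
```

View pics/ov2.png

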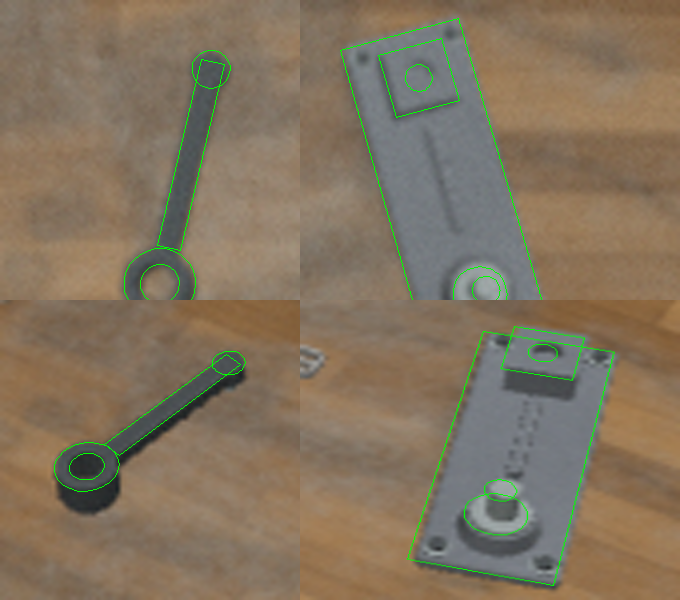

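The overlay fits both well: lever hole (0.510, 0.157) at yaw -0.21, pin (0.512, -0.191) at base yaw 0.28. Descending to grasp.

Request:
arm_command --moves '[[[0,0.003,0.03],0],[[0,0,0.05],0],[[0,0,0.05],0],[[0,0,0.035],0],[[0,0,0.02],0],[[0,0,0.01],0],[[0,0,0],0],[[0,0,0],0]]'

```text
time: 8.6
ee_pos: [0.5578, 0.1442, 0.0079]
ee_rot: [-0.001, 0.994, -0.113, 0.001]
contact_force: [-0.4, -0.3, 0.3]
finger_gap: 1.002
gripper_force: 0.0
```

Request:
arm_command --moves '[[[0,0,0],0],[[0,0,0],0],[[0,0,0],0],[[0,0,0],0],[[0,0,0],0],[[0,0,0],0]]' --claw 1 --newtons 70

```text
time: 9.35
ee_pos: [0.5581, 0.1449, 0.0076]
ee_rot: [-0.001, 0.994, -0.113, 0.001]
contact_force: [-0.5, 3.7, 5.5]
finger_gap: 0.175
gripper_force: 69.7
```

Request:
arm_command --moves '[[[0,0,-0.005],0],[[0,0,-0.01],0],[[0,0,-0.02],0],[[0,0,-0.03],0],[[0,0,-0.03],0],[[0,0,-0.02],0],[[0,0,0],0],[[0,0,0],0],[[0,0,0],0]]'

```text
time: 10.48
ee_pos: [0.556, 0.1434, 0.1202]
ee_rot: [0.001, 0.994, -0.113, -0.001]
contact_force: [0.6, 1.5, -4.2]
finger_gap: 0.166
gripper_force: 68.5
```

Run:
```python
from h import *
o=arm.get_obs();print(o)
a=snap('scene','s3.png')[130:270,150:330]
cv2.imwrite('pics/s3c.png',cv2.cvtColor(cv2.resize(a,None,fx=4,fy=4,interpolation=cv2.INTER_CUBIC),cv2.COLOR_RGB2BGR))
```

```text
{'time': 10.475, 'qpos': array([ 5.34224292e-01,  4.03927472e-01, -2.66404683e-01, -4.04064158e-04,
       -9.03860260e-01,  8.10162714e-01]), 'joint_velocities': array([0.00092204, 0.00148025, 0.00912141, 0.00358185, 0.00081227,
       0.00090708]), 'effort': array([-1.72140246e-02, -4.00505698e+01,  1.74587256e+01,  4.11392301e+00,
       -1.19123067e-02, -4.47554578e-05]), 'ee_pos': array([0.55597569, 0.14335754, 0.12024881]), 'ee_rot': array([ 8.97705757e-04,  9.93583592e-01, -1.13087299e-01, -1.45003681e-03]), 'contact_force': array([ 0.56346461,  1.5165191 , -4.15933122]), 'wrist_torque': array([-0.01306066, -0.01909528, -0.01114284]), 'gripper_force': 68.54578971862793, 'finger_gap': 0.165749892818444}
```

View pics/s3c.png

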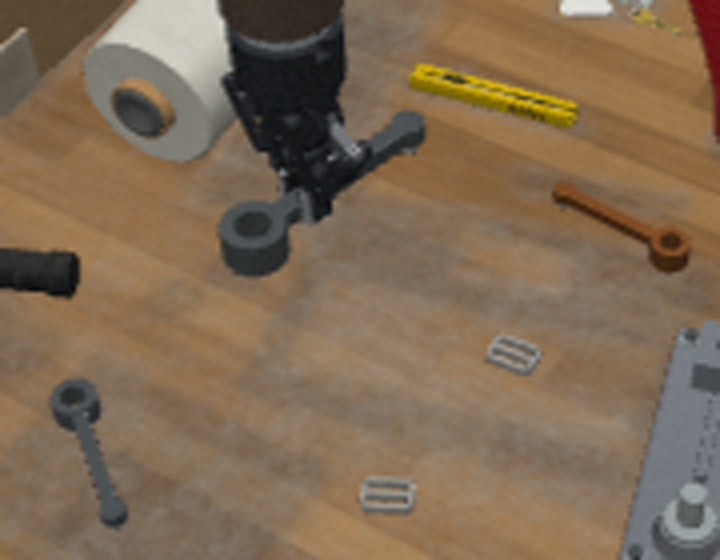

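The lever hangs level in the fingers: boss at crop (240, 253), stud at (128, 406). Now to carry it over the base and turn it.

Request:
arm_command --moves '[[[0.0047,0.0195,0],0],[[0.0094,0.039,0],0],[[0.0094,0.039,0],0],[[0.0094,0.039,0],0],[[0.0094,0.039,0],0],[[0.0094,0.039,0],0],[[0.0094,0.039,0],0],[[0.0089,0.0387,0],0],[[0.0048,0.0195,0],0],[[0,0,0],0],[[0,0,0],0]]'

```text
time: 11.9
ee_pos: [0.5597, -0.1762, 0.1216]
ee_rot: [-0.0, 0.994, -0.113, -0.0]
contact_force: [-0.2, -0.5, -4.6]
finger_gap: 0.17
gripper_force: 68.9
```

Request:
arm_command --moves '[[[0,0,0],-4],[[0,0,0],-6],[[0,0,0],-6],[[0,0,0],-6],[[0,0,0],-5],[[0,0,0],-2],[[0,0,0],0],[[0,0,0],0],[[0,0,0],0],[[0,0,0],0]]'

```text
time: 13.15
ee_pos: [0.5599, -0.1767, 0.1218]
ee_rot: [0.0, 0.99, 0.139, -0.0]
contact_force: [0.4, -0.9, -4.2]
finger_gap: 0.167
gripper_force: 68.8
```

Run:
```python
from h import *
o=arm.get_obs();p=o["ee_pos"];r=o["ee_rot"];y=2*np.arctan2(r[2],r[1]);print(o["time"],p,y,o["gripper_force"])
def circ(c,r,z): return [(c[0]+r*np.cos(a),c[1]+r*np.sin(a),z) for a in np.linspace(0,6.3,40)]
w=np.array([np.cos(.28),np.sin(.28)]);pv=np.array([.512,-.191]);so=pv+.15*w;z=p[2]-.0077
S=[circ(pv,.024,z+.03),circ(pv,.013,z+.03),circ(so,.013,z+.028)]
o=[]
for c,r0,c0 in(('top',145,310),('scene',175,270)):
    snap(c,c+'4.png');im=cv2.resize(cv2.imread(f'pics/{c}4.png')[r0:r0+100,c0:c0+100],None,fx=4,fy=4,interpolation=cv2.INTER_CUBIC)
    for sh in S: cv2.polylines(im,[np.array([(proj(c,q)-[c0,r0]+.5)*4 for q in sh]).astype(int)],False,(0,255,0),1)
    o.append(im)
cv2.imwrite('pics/f.png',np.hstack(o))
```

```text
13.15 [ 0.55993729 -0.17665392  0.12182665] 0.2795985666062897 68.84387969970703
```

View pics/f.png

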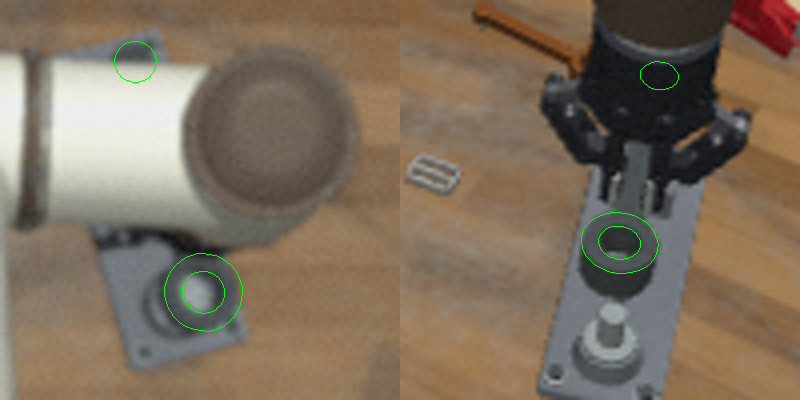

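Both views show the lever's boss matching the target circle over the pin (top crop (292, 203), scene crop (242, 619)), to within 1-2 mm. Handing in.

```bash
python3 -c "
from plant import arm
print(arm.close_job())"
```

```text
the job is handed in; nothing more can be done
None
```

I handed the job in at about 13 s: the pin is home (fingers stopped at 65 mm, force rising) and the lever is held level near its balance point. In both camera views the boss is centred over the pin to within 1–2 mm, with about 5 cm of air; the stud was mostly hidden, so its place over the socket rests on the matched turn angle. The hand-in call returned no verdict.

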